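# Turn the test tile and put the staining jars to drain

### The arm

A 6-joint arm with a two-finger parallel gripper is mounted at the origin on the work surface. World frame = base frame: x ahead of the robot, y to its left, z up, the work surface at z = 0. Lengths are in m, angles in rad, forces in N, time in s.
With the tool pointing down it reaches from about 0.3 to 0.875 m from the base axis. Payload 6.4 kg.
Tool frame: the origin (TCP) lies at the centre of the arm's flange, where the gripper is bolted on; the fingertips stand 166 mm ahead of it and the grasp point (between the pads) lies 147 mm ahead of it (r.pinch_z is the distance from the TCP to the grasp point, in m); z points along the fingers, x is the direction in which the jaws open and shut, and the axes are right-handed (so a half turn about z gives the same grasp; the last joint's range is limited). The gripper opens to 88 mm and grips with 3 to 60 N. Pads are 18 mm wide; open, the fingers measure 123 mm over their backs; the gripper's body (75 mm by 187 mm) begins 45 mm behind the grasp point.
Start: joints at [-1.388, 0.181, 1.607, -0, 1.354, -0.206], TCP at [0.218, -0.532, 0.405] pointing down, gripper open.
Joint ranges: [-2.99, 2.99], [-0.89, 2.07], [0.3, 2.58], [-1.14, 4.28], [0, 2.63], [-3.12, 3.12]. Speed limits (rad/s): [2.57, 2.57, 3.01, 3.14, 3.14, 3.14].

### API

Orientations are given as a unit quaternion [x, y, z, w].
In Python, from bench import r gives the robot as it stands. The module is installed in compiled form; this text tells all that it offers.
- The arm moves only by the shell command python3 -m handwheel 'ROWS' [FORCE]. ROWS is JSON, a list of rows, each a list of 3 entries, a list of its own where there are three numbers: the shift along the tool's x, y, z each as a share of 0.5 m, from -1 to 1, then the turn about the tool's z as a share of 60 degrees, from -1 to 1, then the opening, from 0 (shut) to 1 (fully open). A call has 1 to 5 rows; each row is the pose to reach, as a shift and turn from the pose commanded when the call began, along the tool's axes at that moment; what a row does not reach only later rows make up. A row lasts 1/10 s, in which the tool goes at most 50 mm and 8.59 degrees, less where a joint would pass 70% of its speed; a pose out of reach is approached as far as the arm can. A call with a number of a shift or a turn outside -1 to 1 is refused whole. A call with a gripper value outside its range is refused whole. The fingers move at their own pace and stop on an object; FORCE is the grip in N (left out, the last holds). Time passes only in rows, so rows that repeat a pose let the fingers close. It gives the time, the measured TCP pose, the force and the opening at its end, in the units of the state.
- r.read_state(): the state, without advancing time (a new reading comes with each control period).
- r.snapshot(name): name is "scene" or "top"; returns the picture (384x512x3 uint8, red, green, blue); there is no depth.
- r.camera_params(name): a dict with "vfov" (degrees; the focal length in pixels is half the picture's height over the tangent of half this angle, whatever the lens; pixels are square), "cx", "cy" (the principal point, pixels), "distortion" ([k1, k2, p1, p2, k3] as OpenCV has them; the pictures are not rectified), "cam_to_world" (4x4, takes a point from camera to world coordinates). Camera axes: x right, y down, z forward; pixel columns grow to the right and rows downward; lengths in m; the calibration is good to about 2 mm. A picture is of the moment at which its call begins. camera_params takes no time and is no camera call.
- r.hand_in(): hands the job in, once; it reports no verdict.
The state is a dict: "time": time; "joints": joint angles; "dq": joint speeds; "effort": joint torques, N m; "position": TCP position; "eef_rot": TCP orientation; "contact_force": force on the tool from outside, world axes, zero at the start; "moment": the same for the moment, N m; "gripper_width": finger opening in m.
Only numpy, scipy, OpenCV 4.12 (cv2) and the standard library are available. Lean on these libraries where they do the work, as an engineer would, in place of code of your own. Each camera call takes 0.05 s, during which the arm holds its last target. There are 200 camera calls.

### The job

Finish the washing-up on the lab bench: with the spatula, turn the test tile over onto the shelf of its drying plate so that it lies flat there with its wells upwards, never letting the gripper or arm touch the clean tile, and put the spatula back on its rest as it lay, handle in the notch and blade flat on the bench, pointing away from you. Put every staining jar upside down over a peg of the drain rack, one to a peg, with its mouth flat on the rack. Do not disturb the tube rack, the wash bottle or the dishes.

Things in the scene. Friction and masses are not known exactly. Their poses are not given: they have to be found in the camera images.
- plate: Drying plate, fixed: dark slab 210 mm (x) by 150 mm (y) in two levels. Near part (its x -105 to +37 mm): aluminium-topped shelf, 30 mm above the bench. Far part (x +37 to +105 mm): ledge 25 mm above the bench, so a 5 mm step faces +x. Origin under its centre, on the bench; its -x side (with a blue dial) faces roughly the robot.
- tile: Test tile, loose, 130 g, 96 (x) x 110 (y) x 8 mm, origin at its centre. +z face plain blue, -z face white with 12 wells. Starts blue up on the plate's low ledge, axes within 0.06 rad of the plate's, -x edge 2 to 10 mm from the step; its +x edge overhangs the ledge by 30 to 38 mm: the blade goes under there, and the step stops the -x edge as the tile is folded over onto the shelf.
- spatula: Spatula, loose, 120 g. Flat steel blade: x 0 to 90 mm, 36 mm wide (y), z 0 to 3 mm; origin at the blade's handle end, on its underside. A thin bent neck rises back to a straight orange handle: x -50 to -195 mm, 20 mm wide (y), z 44 to 66 mm. At the start the blade lies flat on the bench, the handle's end in the notch of the rest.
- spatula_grip (a point): Point in the middle of the spatula's handle, at (-90, 0, 55) mm in the spatula's frame; a good place to grip (20 mm wide across the spatula's y).
- spatula_blade (a point): Centre of the spatula blade's upper face, at (45, 0, 3) mm in the spatula's frame.
- rest: White spatula rest, fixed; origin on the bench under the middle of its notch, which runs along its x: floor 44 mm above the bench, 30 mm long, 32 mm wide between two cheeks 16 mm high, open at both ends. The spatula's handle lies in it, blade towards the rest's +x (away from the robot); when parked, the spatula's origin is 170 mm along +x from the rest's.
- rest_seat (a point): Middle of the notch's floor, 44 mm above the bench.
- rack: The drain rack, fixed: blue base 80 mm (x) by 290 mm (y), 12 mm high, with three steel pegs in a row along its y, 100 mm apart, 26 mm in diameter, standing 70 mm out of the base, their top 12 mm tapering to 12 mm across. Origin at the centre of its underside.
- peg0 (a point): Top of the rack's -y end peg of the drain rack, 82 mm above the bench (70 mm above the rack's base).
- peg1 (a point): Top of the middle peg of the drain rack, 82 mm above the bench (70 mm above the rack's base).
- peg2 (a point): Top of the rack's +y end peg of the drain rack, 82 mm above the bench (70 mm above the rack's base).
- jar0: Blue staining jar, loose, 90 g, open at one end: square, 50 x 50 mm outside, 42 x 42 mm inside, 95 mm long, walls and floor 4 mm. Origin at its centre; +x points out of the mouth (marked by a white band), floor at -x. At the start it lies on its side, mouth roughly away from the robot. Upside down on the rack its centre is 59.5 mm above the bench. May be absent.
- jar1: Green staining jar, loose, 90 g, open at one end: square, 50 x 50 mm outside, 42 x 42 mm inside, 95 mm long, walls and floor 4 mm. Origin at its centre; +x points out of the mouth (marked by a white band), floor at -x. At the start it lies on its side, mouth roughly away from the robot. Upside down on the rack its centre is 59.5 mm above the bench. May be absent.
- jar2: Yellow staining jar, loose, 90 g, open at one end: square, 50 x 50 mm outside, 42 x 42 mm inside, 95 mm long, walls and floor 4 mm. Origin at its centre; +x points out of the mouth (marked by a white band), floor at -x. At the start it lies on its side, mouth roughly away from the robot. Upside down on the rack its centre is 59.5 mm above the bench. May be absent.
- tube_rack: Bystander: blue rack of purple-capped tubes, 160 (x) x 60 (y) x 50 mm (96 mm with tubes), origin under its centre.
- wash_bottle: Bystander: white bottle with a red cap, 64 mm across, 160 mm high, origin under its centre.
- dishes: Bystander: clear stack of dishes, 90 mm across, 45 mm high, origin under its centre.
Mind the look-alikes: they are no part of the job. Several things look just like the jar1: the one meant starts farthest to the robot's left.

How it is judged:
By the outcome, as a careful person would: the job done as asked, in the order asked, and still so for the second after the job is handed in, with the robot touching nothing.
Of jar0, jar1, jar2 only 2 to 3 are there at a start; the rules pass over those that are not, and their reading is None.
At some moment in a run one of jar0, jar1, jar2 may be knocked a few centimetres aside while the robot is not near it.
It also fails if it takes over 210 s, if anything falls off the work surface, if the arm or the gripper's body presses on something with over 40 N, if the wrist force passes 120 N, or if a joint passes its speed limit or range.

## Working session

There is one attempt and no reset: what is moved stays moved. The work goes in short steps, Python scripts to look and compute and a shell command to move; the robot and the scene stay as the last step left them, time stands still between calls to the robot, and variables do not carry over. Pictures are saved under pics/ and viewed, about 12 in all and at most 16, crops included, and the job is handed in when it is done.

```bash
mkdir -p pics; python3 - <<'E'
from bench import r
import cv2,numpy as np
for n in("scene","top"):
    im=r.snapshot(n); cv2.imwrite(f"pics/{n}0.png",cv2.resize(im[:,:,::-1],None,fx=1.5,fy=1.5,interpolation=cv2.INTER_CUBIC)); np.save(f"{n}0.npy",im)
    c=r.camera_params(n); print(n,c['vfov'],c['cx'],c['cy'],c['distortion'],np.round(c['cam_to_world'],4).tolist())
print(r.read_state())
E
```

```text
scene 48.954910326436845 253.45687800493383 192.76033332537912 [0.01888199 0.         0.         0.         0.        ] [[0.0081, 0.6747, -0.7381, 1.4088], [0.9999, -0.016, -0.0036, -0.0039], [-0.0143, -0.7379, -0.6747, 0.9358], [0.0, 0.0, 0.0, 1.0]]
top 47.43723961679619 251.4465739055493 199.82825423657007 [-0.12445993  0.          0.          0.          0.        ] [[-0.0628, -0.9732, 0.2214, 0.146], [-0.998, 0.0601, -0.019, 0.0043], [0.0052, -0.2222, -0.975, 1.7709], [0.0, 0.0, 0.0, 1.0]]
{'time': 0.1, 'joints': array([-1.38826192e+00,  1.81451045e-01,  1.60784935e+00, -1.13588575e-05,
        1.35382128e+00, -2.06291316e-01]), 'dq': array([ 0.00195625, -0.0027164 , -0.00315876,  0.0016583 , -0.00054878,
       -0.00042454]), 'effort': array([ 1.70789037e-03, -4.34814262e+01, -3.42695332e+01,  7.04094884e-02,
        3.39920644e-02, -4.11866415e-05]), 'position': array([ 0.21796349, -0.53185725,  0.40393722]), 'eef_rot': array([ 8.30392532e-01, -5.57178300e-01, -5.38098528e-04, -5.43099262e-04]), 'contact_force': array([-0.19574039, -0.21089644,  0.43953894]), 'moment': array([-0.01267086,  0.00944271,  0.00340753]), 'gripper_width': 0.08794421891513439}
```

View pics/top0.png

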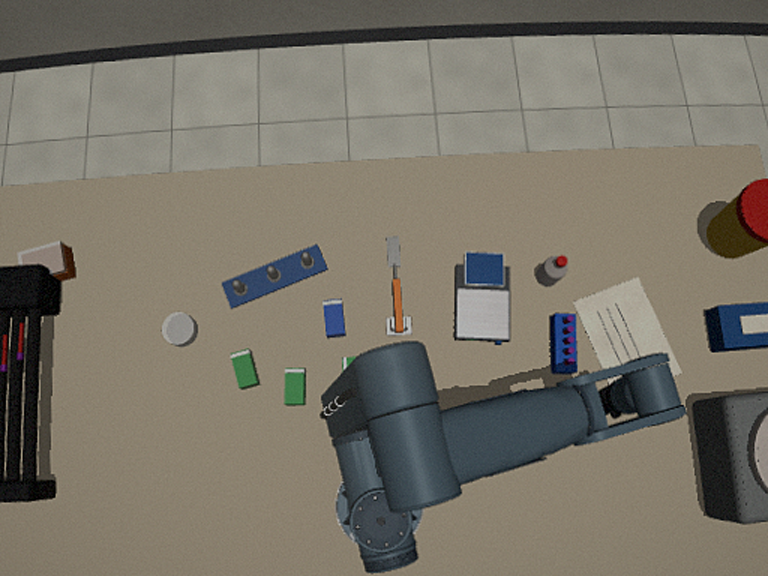

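View pics/scene0.png

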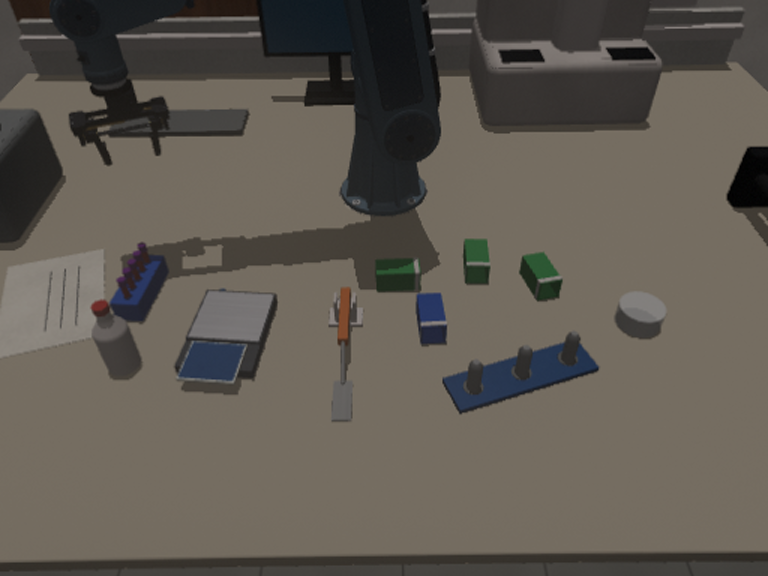

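```bash
cat > h.py <<'E'
import cv2,numpy as np
from bench import r
def K(n):
    c=r.camera_params(n); f=192/np.tan(np.radians(c['vfov']/2))
    return np.array([[f,0,c['cx']],[0,f,c['cy']],[0,0,1]]),np.array(c['distortion']),np.array(c['cam_to_world'])
def w(n,pts,z):
    k,d,T=K(n); p=cv2.undistortPoints(np.array(pts,float).reshape(-1,1,2),k,d)[:,0]
    v=np.c_[p,np.ones(len(p))]@T[:3,:3].T; o=T[:3,3]
    return o+v*((z-o[2])/v[:,2])[:,None]
def px(n,P):
    k,d,T=K(n); R=T[:3,:3].T
    return cv2.projectPoints(np.array(P,float).reshape(-1,1,3),cv2.Rodrigues(R)[0],-R@T[:3,3],k,d)[0][:,0]
def crop(n,name,x0,y0,x1,y1,s,im=None):
    im=r.snapshot(n) if im is None else im
    cv2.imwrite(f"pics/{name}.png",cv2.resize(im[y0:y1,x0:x1,::-1],None,fx=s,fy=s,interpolation=cv2.INTER_CUBIC)); return im
def hsv(im,lo,hi): return cv2.inRange(cv2.cvtColor(im,cv2.COLOR_RGB2HSV),np.array(lo),np.array(hi))
def yaw():
    q=r.read_state()['eef_rot']; from scipy.spatial.transform import Rotation as R
    m=R.from_quat(q).as_matrix(); return m
E
python3 - <<'E'
from h import *
t=np.load('top0.npy'); s=np.load('scene0.npy')
crop('top','tc',140,150,400,275,3,t)
crop('scene','sc',110,150,420,290,2.5,s)
E
```

```text
(no output)
```

View pics/tc.png

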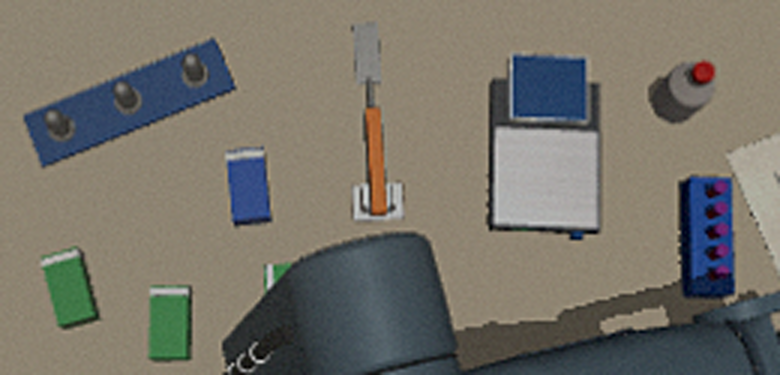

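View pics/sc.png

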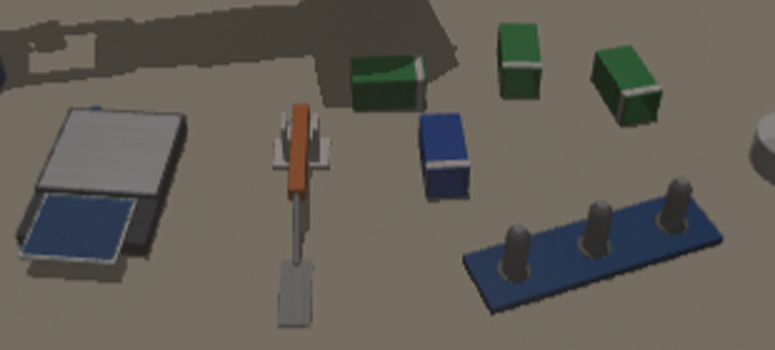

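```bash
cat > m.py <<'E'
from h import *
np.set_printoptions(precision=4,suppress=True)
def T(p,z): return w('top',[((u+.5)/3-.5+140,(v+.5)/3-.5+150) for u,v in p],z)[:,:2]
def S(p,z): return w('scene',[((u+.5)/2.5-.5+110,(v+.5)/2.5-.5+150) for u,v in p],z)[:,:2]
if __name__=="__main__":
    for nm,z,a,b in [
     ("shelf",.03,[(494,128),(599,126),(599,230),(491,227)],[(38,188),(155,193),(187,114),(70,108)]),
     ("tile",.033,[(510,57),(586,56),(590,122),(512,120)],[(22,258),(121,262),(137,197),(45,195)]),
     ("blade",.003,[(354,25),(379,24),(379,82),(356,82)],[(310,326),(278,324),(282,261),(312,263)]),
     ("handle",.066,[(372,108),(378.5,213)],[(297,193),(301,104)]),
     ("rackbase",.012,[(24,116),(215,39),(235,88),(43,166)],[(722,238),(492,311),(464,260),(700,198)]),
     ("pegs",.082,[(55,113),(124,87),(194,58)],[(681,181),(600,203),(517,228)]),
     ("jar1",.05,[(41,256),(75,248),(98,318),(64,327)],[(659,88),(623,95),(592,53),(630,46)]),
     ("jar0",.05,[(226,151),(264,148),(271,221),(235,224)],[(468,162),(427,166),(419,115),(460,114)])]:
        A=T(a,z);B=S(b,z); print(nm,A.tolist() and A.round(4).tolist(),A.mean(0)); print('   ',B.round(4).tolist(),B.mean(0))
E
python3 m.py
```

```text
shelf [[0.5595, -0.2487], [0.5535, -0.394], [0.4093, -0.3786], [0.4229, -0.2324]] [ 0.4863 -0.3134]
    [[0.5495, -0.3892], [0.5607, -0.2498], [0.4247, -0.2276], [0.4098, -0.3787]] [ 0.4862 -0.3113]
tile [[0.6585, -0.2797], [0.6538, -0.3861], [0.5592, -0.3814], [0.5686, -0.274]] [ 0.61   -0.3303]
    [[0.658, -0.3826], [0.666, -0.2723], [0.5694, -0.2691], [0.5638, -0.3773]] [ 0.6143 -0.3253]
blade [[0.7277, -0.068], [0.7271, -0.1034], [0.6419, -0.0974], [0.6439, -0.0652]] [ 0.6852 -0.0835]
    [[0.7332, -0.0645], [0.7299, -0.0989], [0.6437, -0.0986], [0.6472, -0.0646]] [ 0.6885 -0.0817]
handle [[0.5886, -0.0818], [0.4452, -0.0805]] [ 0.5169 -0.0811]
    [[0.5979, -0.0799], [0.449, -0.0803]] [ 0.5234 -0.0801]
rackbase [[0.6213, 0.3997], [0.7163, 0.1287], [0.6431, 0.1038], [0.5484, 0.3739]] [0.6323 0.2515]
    [[0.6271, 0.4006], [0.7238, 0.1303], [0.6536, 0.1061], [0.5655, 0.3909]] [0.6425 0.257 ]
pegs [[0.6039, 0.3421], [0.6341, 0.2485], [0.6686, 0.1531]] [0.6355 0.2479]
    [[0.6036, 0.3465], [0.6346, 0.2516], [0.6685, 0.1575]] [0.6355 0.2519]
jar1 [[0.4173, 0.3705], [0.4254, 0.3247], [0.3306, 0.2964], [0.3213, 0.3418]] [0.3737 0.3334]
    [[0.4121, 0.3695], [0.4242, 0.3219], [0.3408, 0.2974], [0.3277, 0.3497]] [0.3762 0.3346]
jar0 [[0.5452, 0.1178], [0.5462, 0.0665], [0.4461, 0.0623], [0.445, 0.1103]] [0.4956 0.0892]
    [[0.5376, 0.1183], [0.5431, 0.0698], [0.455, 0.0648], [0.4544, 0.1154]] [0.4975 0.0921]
```

```bash
cat > plan.py <<'E'
import sys,json
from h import *
m=yaw(); s=r.read_state(); p=s['position'].copy(); 
a=float(np.degrees(np.arctan2(m[1,0],m[0,0])))
print('now',p.round(4),round(a,2),'w',round(s['gripper_width'],4),'F',s['contact_force'].round(1),'t',round(s['time'],2),'q',s['joints'].round(2))
for t in sys.argv[1:]:
    x,y,z,b=map(float,t.split(',')); c,sn=np.cos(np.radians(a)),np.sin(np.radians(a))
    d=np.array([x,y,z])-p
    L=np.array([d[0]*c+d[1]*sn, d[0]*sn-d[1]*c, -d[2]])   # tool y = (sin,-cos), z down
    turn=-((b-a+180)%360-180)
    print(t,'->',(L/.5).round(4).tolist(),round(turn/60,4),'rows',round(max(np.linalg.norm(L)/.05,abs(turn)/8.59),1))
    p=np.array([x,y,z]);a=b
E
python3 plan.py .33,-.38,.4,-25 .42,-.25,.4,18 .5,-.15,.4,61 .552,-.081,.3,89.3 .552,-.081,.202,89.3
```

```text
now [ 0.218  -0.5319  0.4039] -67.72 w 0.0879 F [-0.2 -0.2  0.4] t 0.1 q [-1.39  0.18  1.61 -0.    1.35 -0.21]
.33,-.38,.4,-25 -> [-0.1961, -0.3225, 0.0079] -0.712 rows 5.0
.42,-.25,.4,18 -> [0.0533, -0.3117, -0.0] -0.7167 rows 5.0
.5,-.15,.4,61 -> [0.214, -0.1408, -0.0] -0.7167 rows 5.0
.552,-.081,.3,89.3 -> [0.1711, 0.0241, 0.2] -0.4717 rows 3.3
.552,-.081,.202,89.3 -> [0.0, 0.0, 0.196] -0.0 rows 2.0
```

```bash
H="python3 -m handwheel"
$H '[[[-0.196,-0.3225,0.008],-0.712,1],[[-0.196,-0.3225,0.008],-0.712,1],[[-0.196,-0.3225,0.008],-0.712,1],[[-0.196,-0.3225,0.008],-0.712,1],[[-0.196,-0.3225,0.008],-0.712,1]]' 60
$H '[[[0.053,-0.312,0],-0.7167,1],[[0.053,-0.312,0],-0.7167,1],[[0.053,-0.312,0],-0.7167,1],[[0.053,-0.312,0],-0.7167,1],[[0.053,-0.312,0],-0.7167,1]]'
$H '[[[0.214,-0.141,0],-0.7167,1],[[0.214,-0.141,0],-0.7167,1],[[0.214,-0.141,0],-0.7167,1],[[0.214,-0.141,0],-0.7167,1],[[0.214,-0.141,0],-0.7167,1]]'
$H '[[[0.171,0.024,0.2],-0.4717,1],[[0.171,0.024,0.2],-0.4717,1],[[0.171,0.024,0.2],-0.4717,1],[[0.171,0.024,0.2],-0.4717,1],[[0.171,0.024,0.2],-0.4717,1]]'
python3 plan.py .552,-.081,.202,89.3
python3 - <<'E'
from h import *
crop('scene','s2',90,120,400,300,2.5)
E
```

```text
time: 0.6
position: [0.3321, -0.3765, 0.4002]
eef_rot: [0.977, -0.211, -0.0, -0.001]
contact_force: [-0.9, -0.3, -0.0]
gripper_width: 0.0881
time: 1.1
position: [0.4209, -0.2479, 0.4004]
eef_rot: [0.987, 0.161, -0.0, -0.0]
contact_force: [0.0, 0.3, -0.4]
gripper_width: 0.0882
time: 1.6
position: [0.5005, -0.1488, 0.4002]
eef_rot: [0.86, 0.511, -0.0, -0.0]
contact_force: [0.2, 0.2, -0.5]
gripper_width: 0.0883
time: 2.1
position: [0.5518, -0.0803, 0.2991]
eef_rot: [0.711, 0.703, -0.001, -0.001]
contact_force: [0.1, -0.4, 0.7]
gripper_width: 0.0885
now [ 0.5518 -0.0803  0.2991] 89.33 w 0.0885 F [ 0.1 -0.4  0.7] t 2.1 q [-0.36  0.26  1.74 -0.    1.14 -1.92]
.552,-.081,.202,89.3 -> [-0.0014, 0.0004, 0.1942] 0.0006 rows 1.9
```

View pics/s2.png

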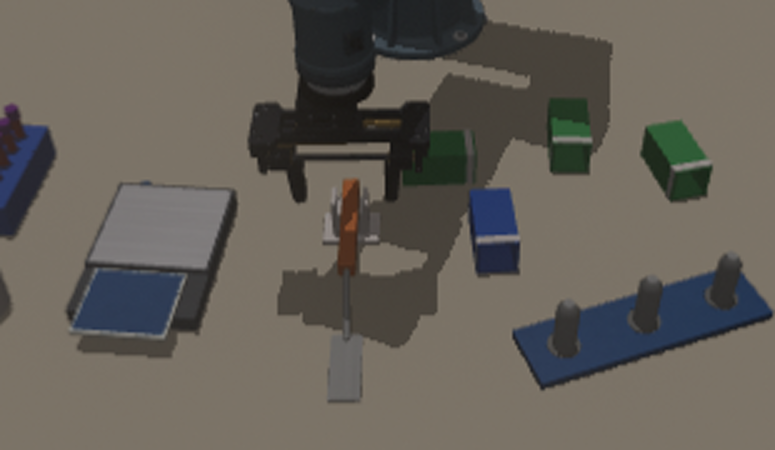

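```bash
H="python3 -m handwheel"
$H '[[[0,0,0.08],0,1],[[0,0,0.16],0,1],[[0,0,0.194],0,1],[[0,0,0.194],0,1],[[0,0,0.194],0,1]]' 60
$H '[[[0,0,0],0,0],[[0,0,0],0,0],[[0,0,0],0,0],[[0,0,0],0,0],[[0,0,0],0,0]]' 60
$H '[[[0,0,0],0,0],[[0,0,0],0,0],[[0,0,0],0,0],[[0,0,0],0,0],[[0,0,0],0,0]]' 60
$H '[[[0,0,-0.03],0,0],[[0,0,-0.06],0,0],[[0,0,-0.1],0,0],[[0,0,-0.1],0,0],[[0,0,-0.1],0,0]]' 60
python3 plan.py
python3 - <<'E'
from h import *
im=crop('scene','s3',90,120,400,300,2.5); np.save('s3.npy',im)
E
```

```text
time: 2.65
position: [0.5525, -0.0817, 0.2048]
eef_rot: [0.712, 0.702, 0.0, 0.001]
contact_force: [0.2, 0.2, -0.1]
gripper_width: 0.0882
time: 3.15
position: [0.5522, -0.0811, 0.2041]
eef_rot: [0.712, 0.702, 0.0, 0.0]
contact_force: [0.2, -0.7, -0.0]
gripper_width: 0.0501
time: 3.65
position: [0.5521, -0.0812, 0.2037]
eef_rot: [0.712, 0.702, -0.0, -0.0]
contact_force: [0.4, -0.6, -0.7]
gripper_width: 0.0195
time: 4.15
position: [0.5523, -0.0812, 0.2548]
eef_rot: [0.712, 0.702, 0.0, 0.001]
contact_force: [0.1, 0.9, -1.7]
gripper_width: 0.0189
now [ 0.5523 -0.0812  0.2548] 89.24 w 0.0189 F [ 0.1  0.9 -1.7] t 4.15 q [-0.36  0.33  1.76 -0.    1.05 -1.92]
```

View pics/s3.png

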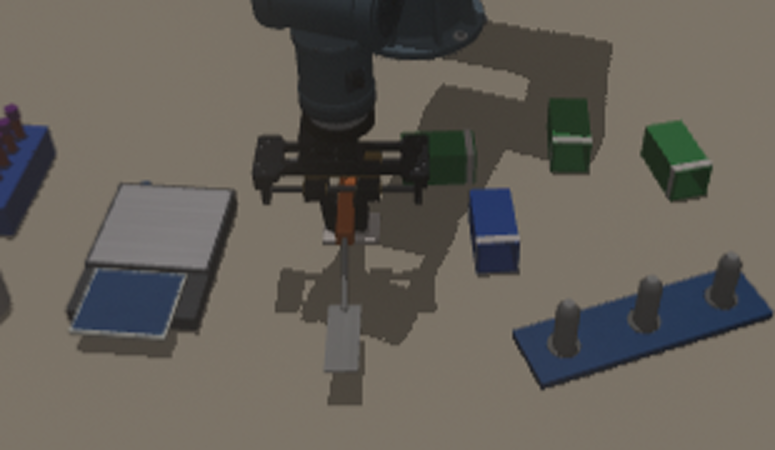

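```bash
python3 - <<'E'
from h import *
for z in (.045,.054,.06):
  print(z,w('scene',[((u+.5)/2.5-.5+90,(v+.5)/2.5-.5+120) for u,v in [(332,305),(361,306),(358,371),(325,370)]],z)[:,:2].round(4).tolist())
E
python3 plan.py .60,-.10,.26,46 .65,-.15,.26,3
```

```text
0.045 [[0.634, -0.0964], [0.6362, -0.0641], [0.7256, -0.0649], [0.7236, -0.0996]]
0.054 [[0.6418, -0.0955], [0.644, -0.0635], [0.7325, -0.0643], [0.7305, -0.0986]]
0.06 [[0.6471, -0.0949], [0.6492, -0.0631], [0.7371, -0.0639], [0.7351, -0.098]]
now [ 0.5519 -0.0811  0.2539] 89.24 w 0.0192 F [ 0.6 -0.4 -1.4] t 4.2 q [-0.36  0.33  1.76  0.    1.05 -1.92]
.60,-.10,.26,46 -> [-0.0366, 0.0966, -0.0123] 0.7207 rows 5.0
.65,-.15,.26,3 -> [-0.0025, 0.1414, -0.0] 0.7167 rows 5.0
```

```bash
python3 plan.py .60,-.10,.27,46 .70,-.16,.27,3 .72,-.1878,.27,-5 .72,-.1878,.218,-5 .6601,-.1826,.218,-5
```

```text
now [ 0.5519 -0.0811  0.2539] 89.24 w 0.0192 F [ 0.6 -0.4 -1.4] t 4.2 q [-0.36  0.33  1.76  0.    1.05 -1.92]
.60,-.10,.27,46 -> [-0.0366, 0.0966, -0.0323] 0.7207 rows 5.0
.70,-.16,.27,3 -> [0.0526, 0.2272, -0.0] 0.7167 rows 5.0
.72,-.1878,.27,-5 -> [0.037, 0.0576, -0.0] 0.1333 rows 0.9
.72,-.1878,.218,-5 -> [0.0, -0.0, 0.104] -0.0 rows 1.0
.6601,-.1826,.218,-5 -> [-0.1203, 0.0001, -0.0] -0.0 rows 1.2
```

```bash
H="python3 -m handwheel"
$H '[[[-0.007,0.019,-0.006],0.13,0],[[-0.014,0.038,-0.013],0.27,0],[[-0.022,0.058,-0.02],0.41,0],[[-0.03,0.077,-0.026],0.55,0],[[-0.037,0.097,-0.032],0.68,0]]' 60
$H '[[[0.01,0.045,0],0.14,0],[[0.02,0.09,0],0.28,0],[[0.03,0.135,0],0.42,0],[[0.04,0.18,0],0.56,0],[[0.05,0.22,0],0.68,0]]'
python3 plan.py .72,-.1878,.27,-5 .72,-.1878,.218,-5

```

```text
time: 4.7
position: [0.6002, -0.1003, 0.2685]
eef_rot: [0.913, 0.408, -0.001, -0.001]
contact_force: [-0.4, 0.1, -1.8]
gripper_width: 0.0193
time: 5.2
position: [0.6996, -0.155, 0.2679]
eef_rot: [0.998, 0.064, -0.001, -0.0]
contact_force: [-0.5, -0.3, -1.8]
gripper_width: 0.0196
now [ 0.6996 -0.155   0.2679] 7.3 w 0.0196 F [-0.5 -0.3 -1.8] t 5.2 q [-0.38  0.62  1.31 -0.    1.22 -0.51]
.72,-.1878,.27,-5 -> [0.0322, 0.0702, -0.0041] 0.2049 rows 1.4
.72,-.1878,.218,-5 -> [0.0, -0.0, 0.104] -0.0 rows 1.0
```

```bash
H="python3 -m handwheel"
$H '[[[0.016,0.035,0],0.1,0],[[0.032,0.07,-0.004],0.205,0],[[0.032,0.07,-0.004],0.205,0],[[0.032,0.07,-0.004],0.205,0],[[0.032,0.07,-0.004],0.205,0]]' 60
$H '[[[0,0,0.035],0,0],[[0,0,0.07],0,0],[[0,0,0.1],0,0],[[0,0,0.1],0,0],[[0,0,0.1],0,0]]'
python3 plan.py .6601,-.1826,.218,-5
python3 - <<'E'
from h import *
im=crop('scene','s4',90,150,300,310,3.6); np.save('s4.npy',im)
im=r.snapshot('top'); np.save('t4.npy',im)
E
```

```text
time: 5.7
position: [0.7191, -0.1861, 0.2707]
eef_rot: [0.999, -0.039, -0.001, -0.001]
contact_force: [-0.4, -0.5, -1.3]
gripper_width: 0.0196
time: 6.2
position: [0.7194, -0.1869, 0.2203]
eef_rot: [0.999, -0.041, -0.001, -0.0]
contact_force: [-0.1, -0.0, -0.8]
gripper_width: 0.0193
now [ 0.7194 -0.1869  0.2203] -4.65 w 0.0193 F [-0.1 -0.  -0.8] t 6.2 q [-0.41  0.73  1.24  0.    1.18 -0.33]
.6601,-.1826,.218,-5 -> [-0.1188, 0.0011, 0.0046] 0.0059 rows 1.2
```

View pics/s4.png

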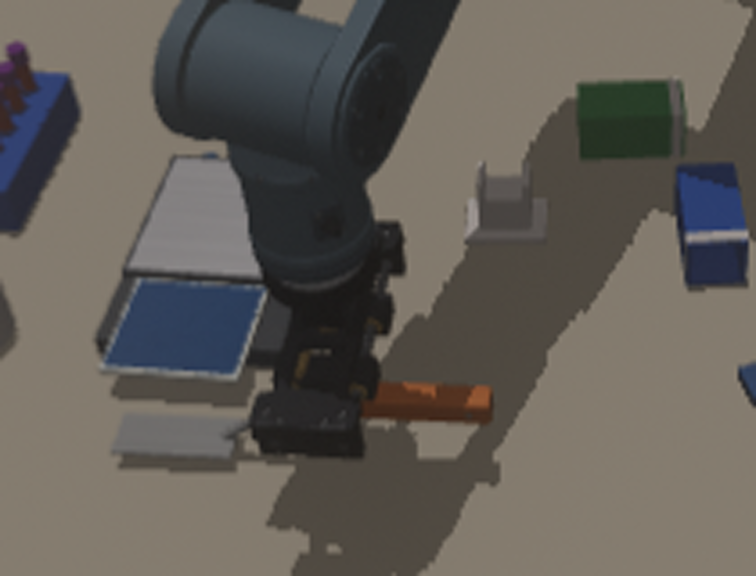

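```bash
python3 - <<'E'
from h import *
f=lambda p,z:print(z,w('scene',[((u+.5)/3.6-.5+90,(v+.5)/3.6-.5+150) for u,v in p],z)[:,:2].round(4).tolist())
f([(123,413),(238,420),(236,455),(112,452)],.0203)
f([(102,372),(238,376),(268,285),(140,280)],.033)
f([(128,270),(255,275)],.03)
E
```

```text
0.0203 [[0.6879, -0.3642], [0.6964, -0.276], [0.7285, -0.2722], [0.7239, -0.3644]]
0.033 [[0.6582, -0.384], [0.6644, -0.279], [0.5706, -0.2702], [0.5627, -0.3751]]
0.03 [[0.5485, -0.3886], [0.5564, -0.2833]]
```

```bash
H="python3 -m handwheel"
$H '[[[-0.03,-0.002,0.004],0,0],[[-0.06,-0.004,0.004],0,0],[[-0.09,-0.004,0.004],0,0],[[-0.118,-0.004,0.004],0,0],[[-0.118,-0.004,0.004],0,0]]' 60
python3 plan.py
python3 - <<'E'
from h import *
im=crop('scene','s5',90,150,300,310,3.6); np.save('s5.npy',im)
E
```

```text
time: 6.8
position: [0.6604, -0.1804, 0.2207]
eef_rot: [0.999, -0.041, 0.0, 0.0]
contact_force: [1.2, -0.5, -2.0]
gripper_width: 0.0195
now [ 0.6604 -0.1804  0.2207] -4.68 w 0.0195 F [ 1.2 -0.5 -2. ] t 6.8 q [-0.44  0.61  1.42 -0.    1.11 -0.36]
```

View pics/s5.png

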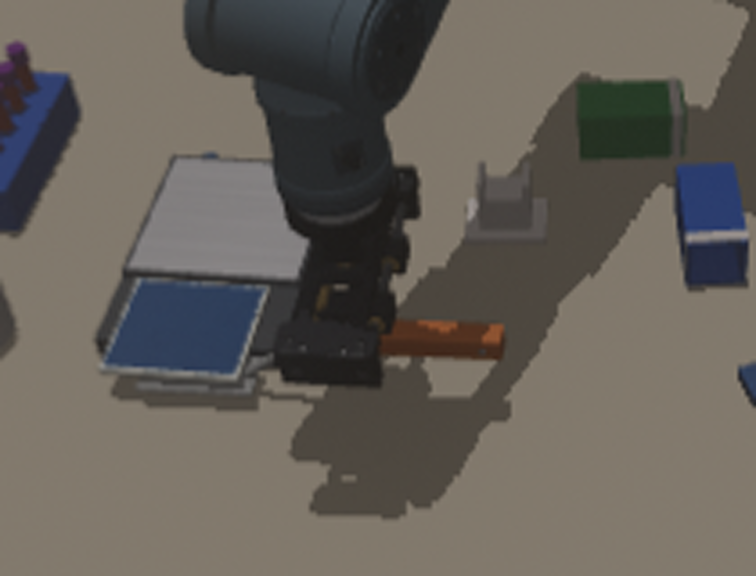

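```bash
H="python3 -m handwheel"
$H '[[[0,0,-0.012],0,0],[[-0.001,0,-0.026],0,0],[[-0.005,0,-0.046],0,0],[[-0.011,0,-0.064],0,0],[[-0.019,0,-0.081],0,0]]' 60
$H '[[[-0.008,0,-0.013],0,0],[[-0.018,0,-0.024],0,0],[[-0.028,0,-0.035],0,0],[[-0.04,0,-0.044],0,0],[[-0.053,0,-0.053],0,0]]' 60
python3 plan.py
python3 - <<'E'
from h import *
im=crop('scene','s6',90,150,300,310,3.6); np.save('s6.npy',im)
E
```

```text
time: 7.35
position: [0.6517, -0.1796, 0.2614]
eef_rot: [0.999, -0.041, 0.0, 0.0]
contact_force: [-0.2, -0.1, -2.8]
gripper_width: 0.0192
time: 7.85
position: [0.6247, -0.1774, 0.2872]
eef_rot: [0.999, -0.041, 0.0, 0.0]
contact_force: [1.5, -0.1, -0.8]
gripper_width: 0.0197
now [ 0.6247 -0.1774  0.2872] -4.65 w 0.0197 F [ 1.5 -0.1 -0.8] t 7.85 q [-0.46  0.46  1.5  -0.    1.18 -0.38]
```

View pics/s6.png

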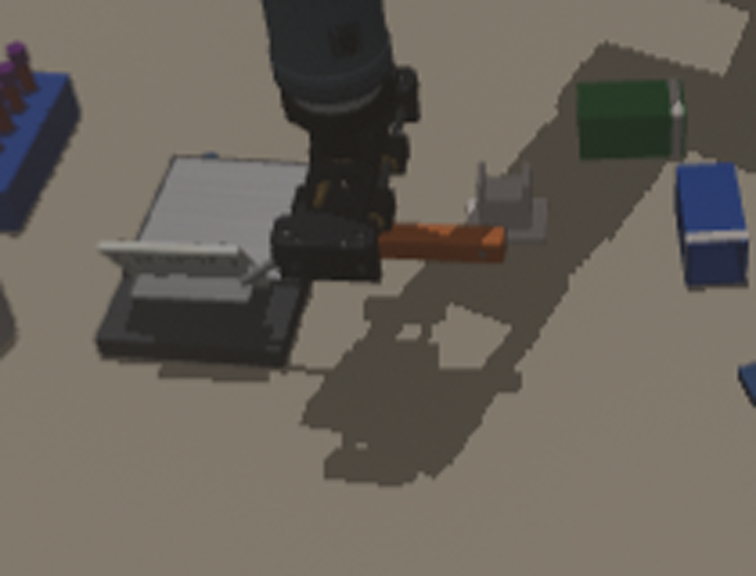

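```bash
H="python3 -m handwheel"
$H '[[[-0.014,0,-0.007],0,0],[[-0.028,0,-0.012],0,0],[[-0.04,0,-0.015],0,0],[[-0.05,0,-0.017],0,0],[[-0.058,0,-0.018],0,0]]' 60
$H '[[[-0.005,0,0],0,0],[[-0.01,0,0],0,0],[[-0.015,0,0],0,0],[[-0.02,0,0],0,0],[[-0.025,0,0],0,0]]' 60
$H '[[[-0.004,0,0],0,0],[[-0.008,0,0],0,0],[[-0.012,0,0],0,0],[[-0.016,0,0],0,0],[[-0.016,0,0],0,0]]' 60
python3 plan.py
python3 - <<'E'
from h import *
im=crop('scene','s7',90,150,300,310,3.6); np.save('s7.npy',im)
E
```

```text
time: 8.4
position: [0.5958, -0.175, 0.2957]
eef_rot: [0.999, -0.041, -0.0, -0.0]
contact_force: [0.3, -0.3, -0.9]
gripper_width: 0.0193
time: 8.9
position: [0.5837, -0.174, 0.2957]
eef_rot: [0.999, -0.041, -0.0, -0.0]
contact_force: [0.1, -0.8, -1.7]
gripper_width: 0.0196
time: 9.4
position: [0.5756, -0.1733, 0.2957]
eef_rot: [0.999, -0.041, -0.0, -0.0]
contact_force: [0.4, -0.2, -1.0]
gripper_width: 0.0194
now [ 0.5756 -0.1733  0.2957] -4.66 w 0.0194 F [ 0.4 -0.2 -1. ] t 9.4 q [-0.49  0.35  1.63  0.    1.16 -0.41]
```

View pics/s7.png

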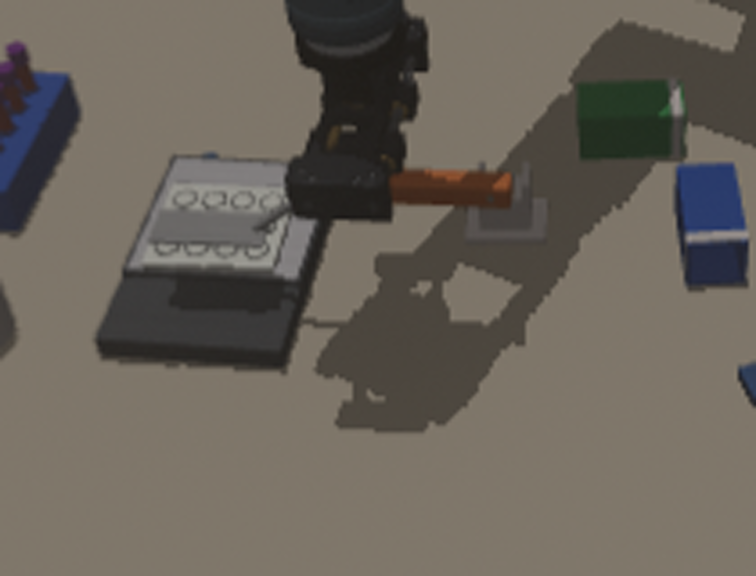

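```bash
python3 plan.py .65,-.15,.31,-4.66 .62,-.12,.31,37 .57,-.09,.31,79 .5522,-.0812,.28,89.3
```

```text
now [ 0.5758 -0.1734  0.2958] -4.66 w 0.0193 F [-0.2 -1.3 -0.7] t 9.45 q [-0.49  0.35  1.63  0.    1.16 -0.41]
.65,-.15,.31,-4.66 -> [0.1442, -0.0586, -0.0285] -0.0 rows 1.6
.62,-.12,.31,37 -> [-0.0647, -0.0549, -0.0] -0.6943 rows 4.8
.57,-.09,.31,79 -> [-0.0438, -0.1081, -0.0] -0.7 rows 4.9
.5522,-.0812,.28,89.3 -> [0.0105, -0.0383, 0.06] -0.1717 rows 1.2
```

```bash
H="python3 -m handwheel"
$H '[[[0.02,0,-0.028],0,0],[[0.06,-0.02,-0.028],0,0],[[0.1,-0.04,-0.028],0,0],[[0.14,-0.058,-0.028],0,0],[[0.144,-0.0586,-0.0285],0,0]]' 60
$H '[[[-0.013,-0.011,0],-0.13,0],[[-0.026,-0.022,0],-0.27,0],[[-0.039,-0.033,0],-0.41,0],[[-0.052,-0.044,0],-0.55,0],[[-0.065,-0.055,0],-0.69,0]]'
$H '[[[-0.009,-0.022,0],-0.14,0],[[-0.018,-0.044,0],-0.28,0],[[-0.027,-0.066,0],-0.42,0],[[-0.035,-0.088,0],-0.56,0],[[-0.044,-0.108,0],-0.67,0]]'
python3 plan.py .5522,-.0812,.27,89.3
```

```text
time: 9.95
position: [0.6515, -0.1491, 0.31]
eef_rot: [0.999, -0.04, 0.001, -0.0]
contact_force: [-0.2, -0.3, -0.8]
gripper_width: 0.0196
time: 10.45
position: [0.619, -0.12, 0.3098]
eef_rot: [0.948, 0.318, -0.0, -0.0]
contact_force: [-0.1, 0.8, -0.7]
gripper_width: 0.0191
time: 10.95
position: [0.5689, -0.0898, 0.3099]
eef_rot: [0.781, 0.624, -0.0, -0.0]
contact_force: [-0.4, -0.6, -1.7]
gripper_width: 0.0194
now [ 0.5689 -0.0898  0.3099] 77.26 w 0.0194 F [-0.4 -0.6 -1.7] t 10.95 q [-0.36  0.28  1.69 -0.    1.17 -1.71]
.5522,-.0812,.27,89.3 -> [0.0094, -0.0363, 0.0798] -0.2007 rows 1.4
```

```bash
H="python3 -m handwheel"
$H '[[[0.004,-0.018,0.02],-0.1,0],[[0.0094,-0.036,0.05],-0.2,0],[[0.0094,-0.036,0.08],-0.2,0],[[0.0094,-0.036,0.08],-0.2,0],[[0.0094,-0.036,0.08],-0.2,0]]' 60
python3 plan.py .5522,-.0812,.204,89.3
python3 - <<'E'
from h import *
im=crop('scene','s8',180,150,300,280,4.5); np.save('s8.npy',im)
E
```

```text
time: 11.45
position: [0.5536, -0.0816, 0.2698]
eef_rot: [0.714, 0.7, -0.0, -0.0]
contact_force: [1.0, 0.0, -2.0]
gripper_width: 0.0197
now [ 0.5536 -0.0816  0.2698] 88.81 w 0.0197 F [ 1.  0. -2.] t 11.45 q [-0.36  0.31  1.75 -0.    1.09 -1.91]
.5522,-.0812,.204,89.3 -> [0.0007, -0.0028, 0.1316] -0.0082 rows 1.3
```

View pics/s8.png

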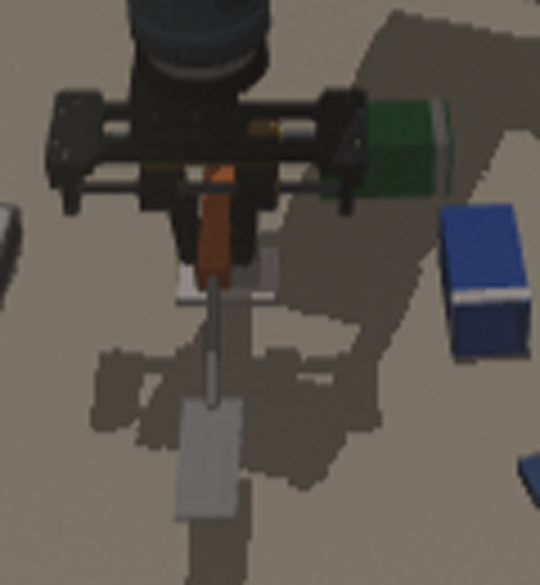

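```bash
python3 - <<'E'
from h import *
print(w('scene',[((u+.5)/4.5-.5+180,(v+.5)/4.5-.5+150) for u,v in [(183,398),(243,400),(237,518),(175,520)]],.07)[:,:2].round(4).tolist())
E
H="python3 -m handwheel"
$H '[[[0.0007,-0.0028,0.03],-0.008,0],[[0.0007,-0.0028,0.06],-0.008,0],[[0.0007,-0.0028,0.09],-0.008,0],[[0.0007,-0.0028,0.112],-0.008,0],[[0.0007,-0.0028,0.112],-0.008,0]]' 60
python3 plan.py .5522,-.0812,.204,89.3
```

```text
[[0.6426, -0.1005], [0.6449, -0.0641], [0.734, -0.0651], [0.7347, -0.1004]]
time: 12.0
position: [0.5512, -0.0806, 0.2118]
eef_rot: [0.711, 0.703, -0.001, -0.002]
contact_force: [0.2, -0.7, -1.5]
gripper_width: 0.0194
now [ 0.5512 -0.0806  0.2118] 89.4 w 0.0194 F [ 0.2 -0.7 -1.5] t 12.0 q [-0.36  0.39  1.78 -0.    0.98 -1.92]
.5522,-.0812,.204,89.3 -> [-0.0012, 0.002, 0.0155] 0.0017 rows 0.2
```

```bash
H="python3 -m handwheel"
$H '[[[0,0,0.005],0,0],[[0,0,0.01],0,0],[[0,0,0.015],0,0],[[0,0,0.016],0,0],[[0,0,0.016],0,0]]' 60
$H '[[[0,0,0],0,0],[[0,0,0],0,0.25],[[0,0,0],0,0.5],[[0,0,0],0,1],[[0,0,0],0,1]]' 60
$H '[[[0,0,0],0,1],[[0,0,0],0,1],[[0,0,0],0,1],[[0,0,0],0,1],[[0,0,-0.02],0,1]]' 60
$H '[[[0,0,-0.08],0,1],[[0,0,-0.16],0,1],[[0,0,-0.24],0,1],[[0,0,-0.3],0,1],[[0,0,-0.3],0,1]]' 60
python3 plan.py .5,.15,.36,89
python3 - <<'E'
from h import *
im=r.snapshot('top'); np.save('t9.npy',im)
im=crop('scene','s9',90,130,380,310,2.7); np.save('s9.npy',im)
E
```

```text
time: 12.5
position: [0.5521, -0.0808, 0.2061]
eef_rot: [0.711, 0.704, 0.0, 0.0]
contact_force: [0.2, -0.1, -2.1]
gripper_width: 0.0191
time: 13.0
position: [0.5521, -0.0808, 0.2061]
eef_rot: [0.711, 0.704, 0.0, 0.0]
contact_force: [-0.3, 0.4, 0.5]
gripper_width: 0.0441
time: 13.5
position: [0.5514, -0.0806, 0.215]
eef_rot: [0.711, 0.704, -0.001, -0.001]
contact_force: [-0.1, -0.7, -1.0]
gripper_width: 0.0839
time: 14.0
position: [0.5534, -0.0812, 0.3722]
eef_rot: [0.711, 0.704, 0.002, 0.005]
contact_force: [0.6, -0.4, 0.5]
gripper_width: 0.0878
now [ 0.5534 -0.0812  0.3722] 89.43 w 0.0878 F [ 0.6 -0.4  0.5] t 14.0 q [-0.36  0.17  1.68  0.    1.27 -1.92]
.5,.15,.36,89 -> [0.4614, -0.1114, 0.0244] 0.0072 rows 4.8
```

View pics/s9.png

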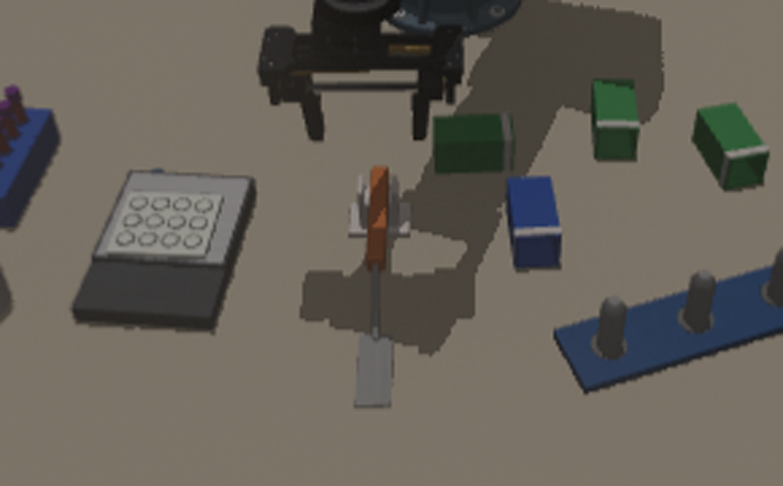

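```bash
python3 - <<'E'
from h import *
f=lambda n,p:print(n,w('scene',[((u+.5)/2.7-.5+90,(v+.5)/2.7-.5+130) for u,v in p],.05)[:,:2].round(4).tolist())
f('jar0',[(507,180),(552,178),(561,232),(517,235)])
f('decoy',[(435,117),(503,115),(507,142),(435,144)])
f('jar1',[(694,110),(735,103),(766,148),(726,156)])
f('d2',[(592,82),(632,80),(638,122),(596,122)])
s0=np.load('scene0.npy').astype(int);s9=np.load('s9.npy').astype(int)
d=np.abs(s0-s9).sum(2)>60
print('changed px around jar1',d[160:215,345:380].sum(),'jar0',d[190:235,275:300].sum())
E
python3 plan.py .461,.0885,.30,92.5
```

```text
jar0 [[0.458, 0.0651], [0.4559, 0.1166], [0.5422, 0.1195], [0.5457, 0.0716]]
decoy [[0.3436, -0.0166], [0.3419, 0.0661], [0.392, 0.0684], [0.3935, -0.0168]]
jar1 [[0.3384, 0.2985], [0.3263, 0.3506], [0.4102, 0.3702], [0.4231, 0.3211]]
d2 [[0.28, 0.1807], [0.2773, 0.2312], [0.3593, 0.2277], [0.358, 0.1774]]
changed px around jar1 0 jar0 63
now [ 0.552  -0.0808  0.367 ] 89.42 w 0.088 F [ 0.2  0.7 -0.4] t 14.1 q [-0.36  0.18  1.69 -0.    1.27 -1.92]
.461,.0885,.30,92.5 -> [0.3367, -0.1854, 0.134] -0.0513 rows 4.1
```

```bash
H="python3 -m handwheel"
$H '[[[0.08,-0.045,0.03],-0.02,0.8],[[0.17,-0.09,0.07],-0.04,0.8],[[0.25,-0.14,0.1],-0.06,0.8],[[0.337,-0.187,0.134],-0.06,0.8],[[0.337,-0.187,0.134],-0.06,0.8]]' 3
python3 plan.py .46,.090,.175,93
```

```text
time: 14.6
position: [0.4558, 0.0919, 0.2948]
eef_rot: [0.687, 0.727, -0.003, -0.004]
contact_force: [0.3, -0.7, -0.2]
gripper_width: 0.0705
now [0.4558 0.0919 0.2948] 93.24 w 0.0705 F [ 0.3 -0.7 -0.2] t 14.6 q [-0.06  0.07  1.97  0.    1.11 -1.69]
.46,.090,.175,93 -> [-0.0044, 0.0082, 0.2396] 0.0039 rows 2.4
```

```bash
H="python3 -m handwheel"
$H '[[[0,0,0.08],0,0.8],[[0,0,0.15],0,0.8],[[0,0,0.2],0,0.8],[[0,0,0.2],0,0.8],[[0,0,0.2],0,0.8]]' 3
python3 plan.py .46,.090,.175,93
```

```text
time: 15.1
position: [0.4601, 0.0882, 0.1985]
eef_rot: [0.688, 0.725, -0.001, -0.001]
contact_force: [0.4, 0.9, 0.2]
gripper_width: 0.0704
now [0.4601 0.0882 0.1985] 93.0 w 0.0704 F [0.4 0.9 0.2] t 15.1 q [-0.06  0.26  2.   -0.    0.88 -1.69]
.46,.090,.175,93 -> [0.0036, -0.0001, 0.047] -0.0 rows 0.5
```

```bash
H="python3 -m handwheel"
$H '[[[0.003,0,0.02],0,0.8],[[0.003,0,0.044],0,0.8],[[0.003,0,0.044],0,0],[[0.003,0,0.044],0,0],[[0.003,0,0.044],0,0]]' 4
$H '[[[0,0,0],0,0],[[0,0,0],0,0],[[0,0,0],0,0],[[0,0,0],0,0],[[0,0,0],0,0]]' 4
python3 plan.py
$H '[[[0,0,-0.04],0,0],[[0,0,-0.08],0,0],[[0,0,-0.12],0,0],[[0,0,-0.16],0,0],[[0,0,-0.2],0,0]]' 4
$H '[[[0,0,0],0,0],[[0,0,0],0,0],[[0,0,0],0,0],[[0,0,0],0,0],[[0,0,0],0,0]]' 4
python3 plan.py
python3 - <<'E'
from h import *
im=crop('scene','s10',200,120,380,270,4); np.save('s10.npy',im)
E
```

```text
time: 15.6
position: [0.4603, 0.0901, 0.1773]
eef_rot: [0.688, 0.726, 0.0, 0.0]
contact_force: [0.3, 0.6, -0.6]
gripper_width: 0.0503
time: 16.1
position: [0.4603, 0.0901, 0.1772]
eef_rot: [0.688, 0.726, 0.0, 0.0]
contact_force: [-0.1, -0.2, 3.3]
gripper_width: 0.0498
now [0.4603 0.0901 0.1772] 93.02 w 0.0498 F [-0.1 -0.2  3.3] t 16.1 q [-0.06  0.3   2.01  0.    0.83 -1.68]
time: 16.6
position: [0.4599, 0.0901, 0.2775]
eef_rot: [0.688, 0.726, -0.0, -0.0]
contact_force: [1.4, 0.7, -1.8]
gripper_width: 0.0501
time: 17.1
position: [0.4598, 0.0901, 0.276]
eef_rot: [0.688, 0.725, -0.001, -0.001]
contact_force: [-0.7, 0.5, -0.4]
gripper_width: 0.0501
now [0.4598 0.0901 0.276 ] 93.02 w 0.0501 F [-0.7  0.5 -0.4] t 17.1 q [-0.06  0.11  1.98  0.    1.06 -1.68]
```

View pics/s10.png

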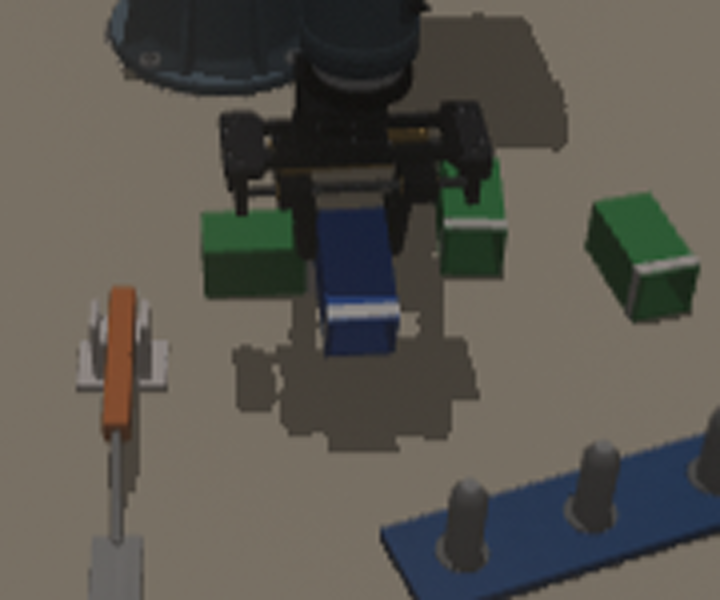

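```bash
cat > tilt.py <<'E'
import sys
from h import *
def tilt(col='blue',g=-.038,im=None,save=None):
    im=r.snapshot('scene') if im is None else im
    s=r.read_state(); m=yaw(); p=s['position']+m[:,2]*r.pinch_z; a=np.arctan2(m[1,0],m[0,0])-np.pi/2
    hm=hsv(im,(105,90,40),(130,255,255)) if col=='blue' else hsv(im,(45,80,25),(80,255,255))
    wm=hsv(im,(0,0,110),(180,60,255))
    C=np.array([[x,y,z] for x in(-.0475,.0475) for y in(-.025,.025) for z in(-.025,.025)])-[g,0,0]
    best=[]
    for th in np.radians(np.arange(-20,121,4)):
      Ry=np.array([[np.cos(th),0,np.sin(th)],[0,1,0],[-np.sin(th),0,np.cos(th)]]); Rz=np.array([[np.cos(a),-np.sin(a),0],[np.sin(a),np.cos(a),0],[0,0,1]])
      h=cv2.convexHull(np.round(px('scene',p+C@Ry.T@Rz.T)).astype(np.int32)); q=np.zeros(im.shape[:2],np.uint8); cv2.fillConvexPoly(q,h,255)
      x,y,W,Hh=cv2.boundingRect(h); near=np.zeros_like(q); c=px('scene',[p])[0].astype(int); cv2.circle(near,tuple(c),45,255,-1)
      b=((hm>0)|(wm>0)&(q>0))&(near>0)
      best.append(((b&(q>0)).sum()/ (b|(q>0)).sum(),np.degrees(th)))
    best.sort(reverse=True); print('tilt',[(round(i,2),round(t)) for i,t in best[:4]],'z',p[2].round(4)); return im
if __name__=="__main__":
    tilt(*sys.argv[1:2])
E
python3 tilt.py
H="python3 -m handwheel"
$H '[[[0,0,-0.1],0,0],[[0,0,-0.1],0,0],[[0,0,0],0,0],[[0,0,-0.1],0,0],[[0,0,0],0,0]]' 3
$H '[[[0,0,-0.1],0,0],[[0,0,0],0,0],[[0,0,-0.1],0,0],[[0,0,-0.1],0,0],[[0,0,-0.1],0,0]]' 3
python3 tilt.py; python3 plan.py
```

```text
tilt [(np.float64(0.82), 40), (np.float64(0.82), 44), (np.float64(0.82), 32), (np.float64(0.81), 60)] z 0.1291
time: 17.7
position: [0.4647, 0.09, 0.2842]
eef_rot: [0.688, 0.726, 0.004, 0.005]
contact_force: [3.7, -0.1, -0.2]
gripper_width: 0.0498
time: 18.2
position: [0.4607, 0.0901, 0.3268]
eef_rot: [0.688, 0.726, 0.0, 0.0]
contact_force: [-0.0, -0.2, -0.9]
gripper_width: 0.0499
tilt [(np.float64(0.69), 52), (np.float64(0.68), 44), (np.float64(0.67), 96), (np.float64(0.66), 92)] z 0.1796
now [0.4602 0.0901 0.3269] 93.02 w 0.05 F [ 0.6 -0.4 -0.9] t 18.25 q [-0.06  0.03  1.94 -0.    1.17 -1.68]
```

```bash
cat > comb.py <<'E'
import sys
from h import *
def comb(name,a,b):
    o=[]
    for n,(x0,y0,x1,y1) in (('scene',a),('top',b)):
        im=r.snapshot(n)[y0:y1,x0:x1,::-1]; k=min(400/im.shape[1],500/im.shape[0]); im=cv2.resize(im,None,fx=k,fy=k,interpolation=cv2.INTER_CUBIC)
        im=cv2.convertScaleAbs(im,alpha=1.5); o.append(cv2.copyMakeBorder(im,0,500-im.shape[0],0,400-im.shape[1],0))
    cv2.imwrite(f'pics/{name}.png',np.hstack(o))
E
python3 -c "
from comb import *
comb('c1',(240,110,340,230),(180,160,280,260))"
```

```text
(no output)
```

View pics/c1.png

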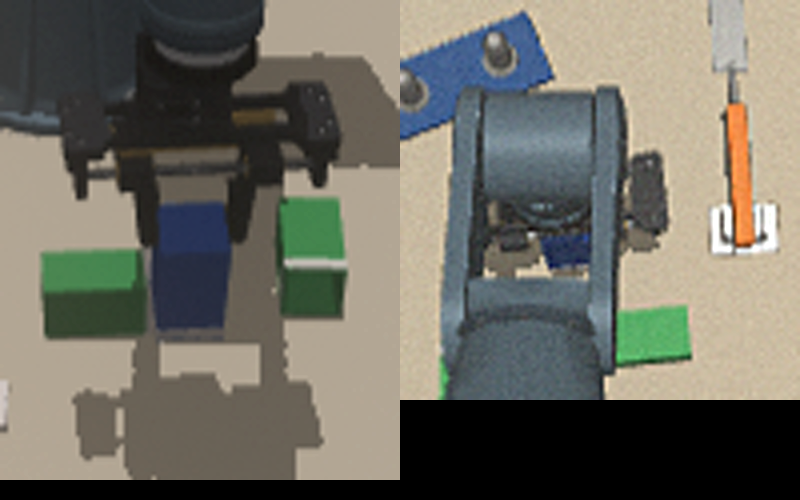

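```bash
python3 plan.py .4602,.0901,.37,93 .6735,.156,.37,93
```

```text
now [0.4597 0.0901 0.3272] 93.02 w 0.0498 F [ 0.3 -0.5 -0.2] t 18.35 q [-0.06  0.03  1.94  0.    1.17 -1.68]
.4602,.0901,.37,93 -> [-0.0001, 0.0009, -0.0857] 0.0004 rows 0.9
.6735,.156,.37,93 -> [0.1093, 0.4329, -0.0] -0.0 rows 4.5
```

```bash
H="python3 -m handwheel"
$H '[[[0,0,-0.02],0,0],[[0,0,-0.04],0,0],[[0,0,-0.06],0,0],[[0,0,-0.086],0,0],[[0,0,-0.086],0,0]]' 5
$H '[[[0.005,0.02,0],0,0],[[0.015,0.06,0],0,0],[[0.028,0.11,0],0,0],[[0.04,0.16,0],0,0],[[0.053,0.21,0],0,0]]' 5
$H '[[[0.013,0.05,0],0,0],[[0.026,0.1,0],0,0],[[0.04,0.15,0],0,0],[[0.05,0.2,0],0,0],[[0.056,0.223,0],0,0]]' 5
$H '[[[0,0,0],0,0],[[0,0,0],0,0],[[0,0,0],0,0],[[0,0,0],0,0],[[0,0,0],0,0]]' 5
python3 plan.py .6735,.156,.37,93; python3 tilt.py
python3 -c "
from h import *
im=r.snapshot('scene'); m=hsv(im,(105,90,20),(130,255,255)); m[:, :240]=0
m2=m.copy(); 
n,l,st,ce=cv2.connectedComponentsWithStats(m2)
print([(s.tolist(),c.round(1).tolist()) for s,c in zip(st[1:],ce[1:]) if s[4]>60])
s=r.read_state()['position']; 
for z,n in((.37-.147+.0095,'top'),(.37-.147-.0855,'mouth')):
  print(n,px('scene',[[s[0]-.005+dx,s[1]+dy,z] for dx in(-.025,.025) for dy in (-.025,.025)]).round(1).tolist())
"
```

```text
time: 18.85
position: [0.4609, 0.0901, 0.3727]
eef_rot: [0.688, 0.726, 0.002, 0.002]
contact_force: [0.2, 1.0, -1.6]
gripper_width: 0.05
time: 19.35
position: [0.565, 0.1226, 0.369]
eef_rot: [0.688, 0.725, -0.0, -0.0]
contact_force: [1.3, 0.1, -1.1]
gripper_width: 0.0502
time: 19.85
position: [0.6754, 0.1565, 0.3682]
eef_rot: [0.688, 0.726, -0.0, -0.0]
contact_force: [-0.0, 0.3, -0.4]
gripper_width: 0.0501
time: 20.35
position: [0.6731, 0.1558, 0.3703]
eef_rot: [0.688, 0.725, 0.0, 0.0]
contact_force: [0.4, -0.5, -0.7]
gripper_width: 0.0497
now [0.6731 0.1558 0.3703] 93.01 w 0.0497 F [ 0.4 -0.5 -0.7] t 20.35 q [ 0.06  0.46  1.32  0.    1.36 -1.57]
.6735,.156,.37,93 -> [0.0003, 0.0008, 0.0005] 0.0002 rows 0.0
tilt [(np.float64(0.7), 92), (np.float64(0.69), 88), (np.float64(0.67), 96), (np.float64(0.67), 80)] z 0.223
[([308, 200, 25, 36, 762], [320.3, 217.6]), ([311, 229, 88, 41, 1378], [354.0, 248.7])]
top [[309.7, 192.9], [330.1, 192.6], [312.0, 207.1], [333.1, 206.8]]
mouth [[307.0, 219.7], [326.1, 219.4], [309.0, 234.0], [328.8, 233.7]]
```

```bash
H="python3 -m handwheel"
$H '[[[0,0,0.03],0,0],[[0,0,0.06],0,0],[[0,0,0.09],0,0],[[0,0,0.115],0,0],[[0,0,0.14],0,0]]' 5
$H '[[[0,0,0.02],0,0],[[0,0,0.04],0,0],[[0,0,0.06],0,0],[[0,0,0.08],0,0],[[0,0,0.1],0,0]]' 5
python3 plan.py; python3 tilt.py
```

```text
time: 20.95
position: [0.6732, 0.1559, 0.2979]
eef_rot: [0.688, 0.725, -0.001, -0.001]
contact_force: [-0.8, -0.0, -0.0]
gripper_width: 0.0504
time: 21.45
position: [0.6741, 0.156, 0.2509]
eef_rot: [0.688, 0.726, 0.001, 0.001]
contact_force: [-2.3, -0.1, 7.6]
gripper_width: 0.0499
now [0.6741 0.156  0.2509] 93.03 w 0.0499 F [-2.3 -0.1  7.6] t 21.45 q [ 0.06  0.59  1.39 -0.    1.16 -1.57]
tilt [(np.float64(0.52), -8), (np.float64(0.52), -4), (np.float64(0.52), -12), (np.float64(0.52), 0)] z 0.1018
```

```bash
H="python3 -m handwheel"
$H '[[[0,0,0.004],0,0],[[0,0,0.008],0,0],[[0,0,0.008],0,0],[[0,0,0.008],0,0],[[0,0,0.008],0,0]]' 3
python3 plan.py
python3 - <<'E'
from comb import *
im=r.snapshot('scene')
c=np.array([.6685,.1555]); a=np.radians(3)
R=np.array([[np.cos(a),-np.sin(a)],[np.sin(a),np.cos(a)]])
for z in(.012,.107): print(z,px('scene',[[*(c+R@[x,y]),z] for x in(-.025,.025) for y in (-.025,.025)]).round(1).tolist())
comb('c2',(270,160,370,280),(190,130,270,230))
E
```

```text
time: 22.0
position: [0.6736, 0.156, 0.2462]
eef_rot: [0.688, 0.726, 0.0, 0.0]
contact_force: [-0.7, 0.1, 4.4]
gripper_width: 0.05
now [0.6736 0.156  0.2462] 93.02 w 0.05 F [-0.7  0.1  4.4] t 22.0 q [ 0.06  0.59  1.39  0.    1.16 -1.57]
0.012 [[303.3, 251.1], [320.9, 250.1], [306.0, 265.4], [324.2, 264.3]]
0.107 [[305.6, 228.1], [324.3, 227.1], [308.6, 242.4], [327.8, 241.3]]
```

View pics/c2.png

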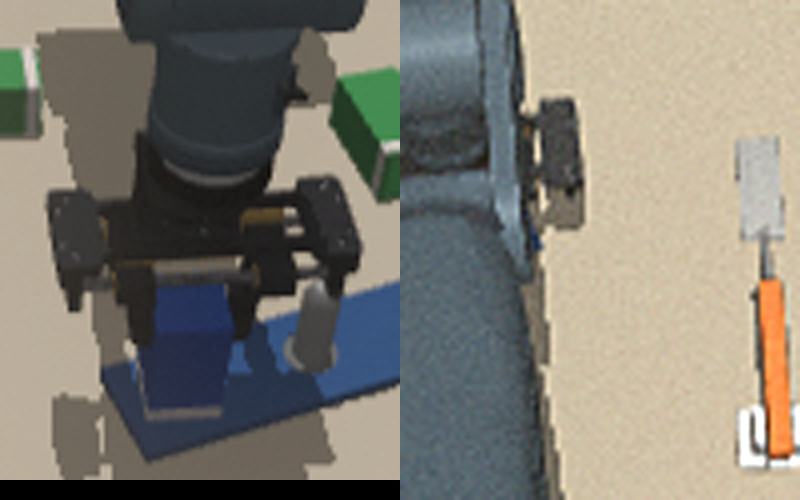

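```bash
H="python3 -m handwheel"
$H '[[[0,0,0.002],0,0.6],[[0,0,0.002],0,0.65],[[0,0,0.002],0,0.75],[[0,0,0.002],0,0.85],[[0,0,0.002],0,0.85]]' 3
$H '[[[0,0,0],0,0.85],[[0,0,-0.04],0,0.85],[[0,0,-0.1],0,0.85],[[0,0,-0.2],0,0.85],[[0,0,-0.28],0,0.85]]' 3
$H '[[[-0.05,-0.1,0],0,0.85],[[-0.05,-0.2,0],0,0.85],[[-0.05,-0.3,0],0,0.85],[[-0.05,-0.4,0],0,0.85],[[-0.05,-0.4,0],0,0.85]]' 3
python3 plan.py
python3 - <<'E'
from h import *
im=r.snapshot('scene'); np.save('s12.npy',im); t=r.snapshot('top'); np.save('t12.npy',t)
m=hsv(im,(105,90,20),(130,255,255)); wm=hsv(im,(0,0,120),(180,50,255))
for row in range(222,270,2): 
    b=np.where(m[row,295:335])[0]+295; ww=np.where(wm[row,295:335])[0]+295
    print(row,(b.min(),b.max()) if len(b) else '',(ww.min(),ww.max()) if len(ww) else '')
s0=np.load('scene0.npy').astype(int); d=np.abs(s0-im.astype(int)).sum(2)>60
print('jar1 changed',d[160:215,345:380].sum())
E
```

```text
time: 22.65
position: [0.6735, 0.1559, 0.2448]
eef_rot: [0.688, 0.725, -0.0, -0.0]
contact_force: [-0.3, -0.3, 0.4]
gripper_width: 0.075
time: 23.15
position: [0.6735, 0.156, 0.3872]
eef_rot: [0.688, 0.726, 0.0, 0.0]
contact_force: [0.7, -0.3, 1.0]
gripper_width: 0.0749
time: 23.65
position: [0.4698, 0.1207, 0.3833]
eef_rot: [0.688, 0.726, -0.002, -0.002]
contact_force: [-0.1, -0.3, -0.2]
gripper_width: 0.0751
now [0.4698 0.1207 0.3833] 93.07 w 0.0751 F [-0.1 -0.3 -0.2] t 23.65 q [ 0.01 -0.    1.85  0.    1.3  -1.62]
222  
224  
226  
228 (np.int64(307), np.int64(324)) 
230 (np.int64(306), np.int64(325)) 
232 (np.int64(307), np.int64(325)) 
234 (np.int64(307), np.int64(326)) 
236 (np.int64(308), np.int64(326)) 
238 (np.int64(308), np.int64(327)) 
240 (np.int64(308), np.int64(327)) 
242 (np.int64(309), np.int64(334)) 
244 (np.int64(309), np.int64(334)) 
246 (np.int64(309), np.int64(334)) 
248 (np.int64(309), np.int64(334)) 
250 (np.int64(310), np.int64(334)) 
252 (np.int64(297), np.int64(334)) 
254 (np.int64(296), np.int64(334)) 
256 (np.int64(297), np.int64(334)) 
258 (np.int64(298), np.int64(334)) 
260 (np.int64(299), np.int64(334)) 
262 (np.int64(301), np.int64(334)) 
264 (np.int64(302), np.int64(334)) 
266 (np.int64(303), np.int64(331)) 
268 (np.int64(304), np.int64(324)) 
jar1 changed 656
```

```bash
python3 - <<'E'
from h import *
for f in('s9','s12','scene0'):
    im=np.load(f+'.npy'); m=hsv(im,(45,80,15),(80,255,255))
    n,l,st,ce=cv2.connectedComponentsWithStats(m); print(f,[(s.tolist(),c.round(1).tolist()) for s,c in zip(st[1:],ce[1:]) if s[4]>60])
for f in('t9','t12','top0'):
    im=np.load(f+'.npy'); m=hsv(im,(45,80,15),(80,255,255))
    n,l,st,ce=cv2.connectedComponentsWithStats(m)
    print(f)
    for i in range(1,n):
        if st[i,4]>60:
            c=cv2.minAreaRect(np.argwhere(l==i)[:,::-1].astype(np.float32)); b=w('top',cv2.boxPoints(c),.05)[:,:2]; print(st[i].tolist(),b.round(3).tolist(),b.mean(0).round(4))
E
```

```text
s9 [([309, 160, 17, 15, 224], [317.1, 166.8]), ([348, 169, 24, 21, 307], [358.3, 177.9]), ([251, 173, 25, 21, 423], [262.7, 181.9]), ([311, 178, 15, 10, 131], [317.5, 182.4]), ([358, 187, 16, 13, 137], [365.9, 193.1])]
s12 [([309, 160, 17, 15, 228], [317.0, 166.8]), ([251, 173, 25, 12, 263], [263.0, 178.0]), ([353, 177, 26, 28, 364], [364.2, 187.8]), ([311, 178, 15, 11, 145], [317.6, 182.5]), ([365, 197, 16, 13, 142], [372.5, 202.6])]
scene0 [([310, 160, 16, 15, 217], [317.3, 166.7]), ([347, 169, 25, 26, 328], [358.0, 178.5]), ([251, 173, 25, 13, 262], [262.9, 178.1]), ([311, 178, 15, 10, 126], [317.4, 182.6]), ([358, 187, 16, 13, 138], [365.8, 192.9])]
t9
[154, 236, 19, 23, 280] [[0.403, 0.369], [0.414, 0.317], [0.331, 0.295], [0.319, 0.347]] [0.3668 0.3321]
[190, 249, 14, 21, 283] [[0.353, 0.226], [0.35, 0.174], [0.271, 0.177], [0.274, 0.228]] [0.3121 0.2014]
t12
[151, 225, 19, 24, 286] [[0.447, 0.382], [0.459, 0.329], [0.373, 0.307], [0.362, 0.359]] [0.4102 0.3442]
[231, 236, 22, 16, 279] [[0.387, 0.063], [0.39, -0.018], [0.337, -0.02], [0.334, 0.06]] [0.3621 0.0213]
top0
[154, 236, 19, 23, 276] [[0.403, 0.369], [0.414, 0.318], [0.331, 0.296], [0.319, 0.347]] [0.3667 0.3327]
[190, 249, 14, 21, 281] [[0.353, 0.226], [0.35, 0.174], [0.271, 0.177], [0.274, 0.228]] [0.3121 0.2014]
```

```bash
python3 plan.py .382,.3357,.28,105.7 .382,.3357,.177,105.7
```

```text
now [0.4743 0.1205 0.3856] 93.03 w 0.0749 F [0.8 0.1 1.3] t 23.75 q [ 0.01  0.    1.84  0.    1.3  -1.62]
.382,.3357,.28,105.7 -> [0.4395, -0.1615, 0.2112] -0.2111 rows 5.1
.382,.3357,.177,105.7 -> [0.0, 0.0, 0.206] -0.0 rows 2.1
```

```bash
H="python3 -m handwheel"
$H '[[[0.08,-0.03,0.04],-0.04,0.85],[[0.17,-0.06,0.08],-0.08,0.85],[[0.26,-0.1,0.12],-0.12,0.85],[[0.35,-0.13,0.17],-0.17,0.85],[[0.43,-0.16,0.211],-0.211,0.85]]' 4
python3 plan.py .382,.3357,.28,105.7
$H '[[[0.01,0,0],0,0.85],[[0.01,0,0.04],0,0.85],[[0.01,0,0.1],0,0.85],[[0.01,0,0.15],0,0.85],[[0.01,0,0.15],0,0.85]]' 4
python3 plan.py .382,.3357,.177,105.7
```

```text
time: 24.25
position: [0.387, 0.3287, 0.2817]
eef_rot: [0.603, 0.797, 0.001, 0.001]
contact_force: [1.9, 0.1, 0.3]
gripper_width: 0.0752
now [0.387  0.3287 0.2817] 105.76 w 0.0752 F [1.9 0.1 0.3] t 24.25 q [ 0.47  0.18  1.88 -0.    1.08 -1.38]
.382,.3357,.28,105.7 -> [0.0162, -0.0058, 0.0034] 0.001 rows 0.2
time: 24.75
position: [0.3849, 0.3307, 0.2042]
eef_rot: [0.604, 0.797, -0.002, -0.001]
contact_force: [0.2, -0.5, 0.2]
gripper_width: 0.075
now [0.3849 0.3307 0.2042] 105.64 w 0.075 F [ 0.2 -0.5  0.2] t 24.75 q [ 0.48  0.32  1.9  -0.    0.92 -1.37]
.382,.3357,.177,105.7 -> [0.0113, -0.0029, 0.0544] -0.0011 rows 0.6
```

```bash
H="python3 -m handwheel"
$H '[[[0.011,-0.003,0],0,0.85],[[0.011,-0.003,0.03],0,0.85],[[0.011,-0.003,0.052],0,0.85],[[0.011,-0.003,0.052],0,0.85],[[0.011,-0.003,0.052],0,0]]' 4
$H '[[[0,0,0],0,0],[[0,0,0],0,0],[[0,0,0],0,0],[[0,0,0],0,0],[[0,0,0],0,0]]' 4
$H '[[[0,0,0],0,0],[[0,0,0],0,0],[[0,0,0],0,0],[[0,0,0],0,0],[[0,0,0],0,0]]' 4
python3 plan.py
$H '[[[0,0,-0.04],0,0],[[0,0,-0.08],0,0],[[0,0,-0.12],0,0],[[0,0,-0.16],0,0],[[0,0,-0.2],0,0]]' 4
$H '[[[0,0,-0.1],0,0],[[0,0,-0.1],0,0],[[0,0,0],0,0],[[0,0,-0.1],0,0],[[0,0,0],0,0]]' 3
$H '[[[0,0,-0.1],0,0],[[0,0,0],0,0],[[0,0,-0.1],0,0],[[0,0,-0.1],0,0],[[0,0,-0.1],0,0]]' 3
$H '[[[0,0,0],0,0],[[0,0,0],0,0],[[0,0,0],0,0],[[0,0,0],0,0],[[0,0,0],0,0]]' 5
python3 plan.py; python3 tilt.py green
```

```text
time: 25.25
position: [0.382, 0.3362, 0.1815]
eef_rot: [0.604, 0.797, 0.0, 0.0]
contact_force: [0.3, 1.1, -0.7]
gripper_width: 0.0687
time: 25.75
position: [0.3818, 0.3362, 0.1815]
eef_rot: [0.604, 0.797, 0.0, 0.0]
contact_force: [-1.6, 1.0, 6.6]
gripper_width: 0.0504
time: 26.25
position: [0.3818, 0.3362, 0.1815]
eef_rot: [0.604, 0.797, 0.0, 0.0]
contact_force: [-0.3, -0.4, 6.3]
gripper_width: 0.0497
now [0.3818 0.3362 0.1815] 105.68 w 0.0497 F [-0.3 -0.4  6.3] t 26.25 q [ 0.49  0.36  1.91  0.    0.87 -1.36]
time: 26.75
position: [0.3812, 0.3358, 0.2812]
eef_rot: [0.604, 0.797, -0.001, -0.0]
contact_force: [0.3, -0.2, -1.0]
gripper_width: 0.0496
time: 27.25
position: [0.3851, 0.3381, 0.2871]
eef_rot: [0.604, 0.797, 0.005, 0.002]
contact_force: [2.3, 1.8, -0.5]
gripper_width: 0.0496
time: 27.75
position: [0.3818, 0.3361, 0.3303]
eef_rot: [0.604, 0.797, -0.0, -0.0]
contact_force: [-0.2, 0.5, -1.4]
gripper_width: 0.0502
time: 28.25
position: [0.3815, 0.3359, 0.3312]
eef_rot: [0.604, 0.797, 0.0, 0.0]
contact_force: [-0.2, -0.4, -1.5]
gripper_width: 0.05
now [0.3815 0.3359 0.3312] 105.68 w 0.05 F [-0.2 -0.4 -1.5] t 28.25 q [ 0.49  0.11  1.84  0.    1.19 -1.36]
tilt [(np.float64(0.77), 84), (np.float64(0.76), 88), (np.float64(0.75), 76), (np.float64(0.75), 80)] z 0.1838
```

```bash
python3 plan.py .3815,.3359,.375,105.7 .6085,.3459,.375,105.7
```

```text
now [0.3815 0.3359 0.3311] 105.68 w 0.0499 F [-0.  -0.7 -0.8] t 28.3 q [ 0.49  0.11  1.84  0.    1.19 -1.36]
.3815,.3359,.375,105.7 -> [-0.0001, -0.0, -0.0878] -0.0003 rows 0.9
.6085,.3459,.375,105.7 -> [-0.1036, 0.4425, -0.0] -0.0 rows 4.5
```

```bash
H="python3 -m handwheel"
$H '[[[0,0,-0.02],0,0],[[0,0,-0.04],0,0],[[0,0,-0.06],0,0],[[0,0,-0.088],0,0],[[0,0,-0.088],0,0]]' 5
$H '[[[-0.005,0.02,0],0,0],[[-0.014,0.06,0],0,0],[[-0.026,0.11,0],0,0],[[-0.037,0.16,0],0,0],[[-0.049,0.21,0],0,0]]' 5
$H '[[[-0.012,0.05,0],0,0],[[-0.024,0.1,0],0,0],[[-0.036,0.15,0],0,0],[[-0.047,0.2,0],0,0],[[-0.0545,0.232,0],0,0]]' 5
$H '[[[0,0,0],0,0],[[0,0,0],0,0],[[0,0,0],0,0],[[0,0,0],0,0],[[0,0,0],0,0]]' 5
python3 plan.py .6085,.3459,.375,105.7; python3 tilt.py green
```

```text
time: 28.8
position: [0.3823, 0.3364, 0.3779]
eef_rot: [0.604, 0.797, 0.002, 0.001]
contact_force: [0.2, 0.2, -1.4]
gripper_width: 0.0496
time: 29.3
position: [0.4907, 0.3406, 0.374]
eef_rot: [0.604, 0.797, -0.0, -0.0]
contact_force: [-0.7, -0.3, 0.1]
gripper_width: 0.0498
time: 29.8
position: [0.6104, 0.3453, 0.3733]
eef_rot: [0.604, 0.797, -0.001, -0.0]
contact_force: [1.0, 1.2, -1.4]
gripper_width: 0.05
time: 30.3
position: [0.6078, 0.3462, 0.3752]
eef_rot: [0.604, 0.797, 0.0, 0.0]
contact_force: [-0.2, -0.3, -0.3]
gripper_width: 0.0497
now [0.6078 0.3462 0.3752] 105.72 w 0.0497 F [-0.2 -0.3 -0.3] t 30.3 q [ 0.35  0.48  1.29  0.    1.38 -1.5 ]
.6085,.3459,.375,105.7 -> [-0.0009, 0.0013, 0.0004] 0.0003 rows 0.0
tilt [(np.float64(0.73), 84), (np.float64(0.73), 80), (np.float64(0.72), 88), (np.float64(0.72), 76)] z 0.2279
```

```bash
H="python3 -m handwheel"
$H '[[[0,0,0.03],0,0],[[0,0,0.06],0,0],[[0,0,0.09],0,0],[[0,0,0.115],0,0],[[0,0,0.14],0,0]]' 5
$H '[[[0,0,0.02],0,0],[[0,0,0.04],0,0],[[0,0,0.06],0,0],[[0,0,0.08],0,0],[[0,0,0.095],0,0]]' 4
$H '[[[0,0,0.008],0,0],[[0,0,0.016],0,0],[[0,0,0.022],0,0],[[0,0,0.022],0,0],[[0,0,0.022],0,0]]' 3
python3 plan.py .6085,.3459,.2445,105.7
python3 - <<'E'
from h import *
im=r.snapshot('scene'); np.save('s13.npy',im)
c=np.array([.6037,.3445]); a=np.radians(15.7)
R=np.array([[np.cos(a),-np.sin(a)],[np.sin(a),np.cos(a)]])
for z in(.012,.107): print(z,px('scene',[[*(c+R@[x,y]),z] for x in(-.025,.025) for y in (-.025,.025)]).round(1).tolist())
m=hsv(im,(45,80,15),(80,255,255)); n,l,st,ce=cv2.connectedComponentsWithStats(m); print([s.tolist() for s in st[1:] if s[4]>60])
E
```

```text
time: 30.85
position: [0.6081, 0.3458, 0.3029]
eef_rot: [0.604, 0.797, -0.001, -0.0]
contact_force: [-0.4, 0.1, -1.3]
gripper_width: 0.05
time: 31.35
position: [0.6087, 0.3459, 0.2576]
eef_rot: [0.604, 0.797, 0.0, 0.0]
contact_force: [-0.1, -0.8, 6.8]
gripper_width: 0.05
time: 31.85
position: [0.6085, 0.3459, 0.2464]
eef_rot: [0.604, 0.797, 0.0, 0.0]
contact_force: [1.8, -0.6, 2.5]
gripper_width: 0.0498
now [0.6085 0.3459 0.2464] 105.68 w 0.0498 F [ 1.8 -0.6  2.5] t 31.85 q [ 0.35  0.61  1.37 -0.    1.17 -1.5 ]
.6085,.3459,.2445,105.7 -> [0.0001, 0.0, 0.0039] -0.0003 rows 0.0
0.012 [[364.8, 234.6], [380.3, 230.9], [373.1, 247.3], [389.0, 243.4]]
0.107 [[370.4, 211.5], [386.8, 207.8], [379.4, 224.1], [396.1, 220.2]]
[[310, 160, 16, 14, 210], [251, 173, 25, 11, 249], [311, 178, 15, 10, 134], [367, 212, 30, 33, 579]]
```

```bash
H="python3 -m handwheel"
$H '[[[0,0,0.002],0,0.6],[[0,0,0.002],0,0.65],[[0,0,0.002],0,0.75],[[0,0,0.002],0,0.85],[[0,0,0.002],0,0.85]]' 3
$H '[[[0,0,0],0,0.85],[[0,0,-0.04],0,0.85],[[0,0,-0.1],0,0.85],[[0,0,-0.2],0,0.85],[[0,0,-0.28],0,0.85]]' 3
$H '[[[0,-0.1,0],0,0.85],[[0,-0.2,0],0,0.85],[[0,-0.3,0],0,0.85],[[0,-0.4,0],0,0.85],[[0,-0.45,0],0,0.85]]' 3
$H '[[[0,0,0],0,0.85],[[0,0,0],0,0.85],[[0,0,0],0,0.85],[[0,0,0],0,0.85],[[0,0,0],0,0.85]]' 3
python3 plan.py
python3 - <<'E'
from h import *
im=r.snapshot('scene')
a=cv2.resize(im[140:290,80:270,::-1],(400,316),interpolation=cv2.INTER_CUBIC); b=cv2.resize(im[170:290,280:432,::-1],(400,316),interpolation=cv2.INTER_CUBIC)
t=r.snapshot('top')[150:270,130:390,::-1]; t=cv2.resize(t,(585,270),interpolation=cv2.INTER_CUBIC); t=cv2.copyMakeBorder(t,0,0,0,215,0)
cv2.imwrite('pics/fin.png',cv2.convertScaleAbs(np.vstack([np.hstack([a,b]),t]),alpha=1.4))
E
```

```text
time: 32.4
position: [0.6082, 0.346, 0.2453]
eef_rot: [0.604, 0.797, -0.0, -0.0]
contact_force: [0.2, -0.3, 0.8]
gripper_width: 0.0748
time: 32.9
position: [0.6083, 0.3459, 0.3876]
eef_rot: [0.604, 0.797, 0.0, 0.0]
contact_force: [1.0, 0.1, 0.5]
gripper_width: 0.0748
time: 33.4
position: [0.3883, 0.2844, 0.385]
eef_rot: [0.604, 0.797, -0.001, -0.0]
contact_force: [0.3, -0.1, -0.4]
gripper_width: 0.0749
time: 33.9
position: [0.3925, 0.2852, 0.3852]
eef_rot: [0.604, 0.797, -0.0, -0.0]
contact_force: [-0.2, -1.0, -0.0]
gripper_width: 0.0751
now [0.3925 0.2852 0.3852] 105.65 w 0.0751 F [-0.2 -1.  -0. ] t 33.9 q [ 0.38 -0.    1.85  0.    1.3  -1.46]
```

View pics/fin.png

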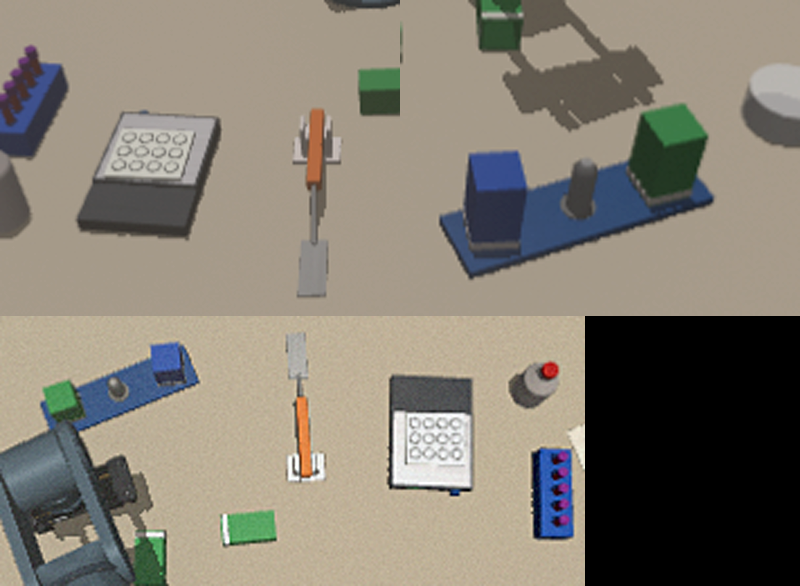

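```bash
python3 - <<'E'
from h import *
a=np.load('scene0.npy'); b=r.snapshot('scene')
for n,im in(('0',a),('now',b)):
    m=hsv(im,(5,150,80),(18,255,255)); m[:,:210]=0;m[:,250:]=0; ys,xs=np.where(m); print(n,'handle',xs.mean().round(2),ys.mean().round(2),len(xs))
    bl=im[262-15:262+25,215:245].astype(int)
    print('blade diff') if n=='0' else print((np.abs(bl-a[247:287,215:245].astype(int)).sum(2)>60).sum())
    m=hsv(im,(105,90,20),(130,255,255)); m[:,:300]=0;m[:,336:]=0;m[243:]=0
print(r.hand_in())
E
```

```text
0 handle 229.02 208.83 207
blade diff
now handle 229.32 209.54 198
19
the job is handed in; nothing more can be done
None
```

I handed the job in at about 34 s of robot time. The final pictures show every part of the task done, but handing in reports no verdict.

- **Tile:** I folded it over onto the drying plate's shelf with the spatula. It lies flat with its wells upwards, and only the blade came near it.
- **Spatula:** It is back on its rest, handle in the notch and blade flat on the bench, pointing away. Comparing pictures, the handle sits within about 1 pixel (2–3 mm) of where it first lay.
- **Jars:** Only the blue jar (jar0) and the green jar (jar1) were there; the yellow one was absent. Each is upside down over an end peg, with the middle peg empty. The blue jar's outline matched the expected upright one to about a pixel, and the green one's to 2–3 pixels.
- **Knocked jar:** The green jar was shifted about 45 mm during the run. I found this by comparing pictures and took its new position before gripping it.
- **Bystanders:** I did not go near the tube rack, wash bottle, dishes or look-alike jars. They look undisturbed in the pictures; I did not measure them.

No check failed. My tilt estimate for the blue jar was ambiguous once while it hung from the gripper, so I confirmed by picture that it was mouth down. The highest wrist force I read was about 8 N, well under the limit.

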